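Find the socle's blind socket by feel and hold it socket-up over the drip tray

ROBOT

A 7-joint arm with a two-finger parallel gripper is mounted at the origin on the work surface. World frame = base frame: x ahead of the robot, y to its left, z up, the work surface at z = 0. Lengths are in m, angles in rad, forces in N, time in s.
With the tool pointing down it reaches from about 0.4 to 0.85 m from the base axis. Payload 10.4 kg.
Tool frame: the origin (TCP) lies on the front face of the gripper's body, between the roots of the fingers; the fingertips stand 73 mm ahead of it and the grasp point (between the pads) lies 54 mm ahead of it; x points along the fingers, y is the direction in which the jaws open and shut, and the axes are right-handed (so a half turn about x gives the same grasp; the last joint's range is limited). The gripper opens to 85 mm and grips with 20 to 120 N. Pads are 22 mm wide; open, the fingers measure 114 mm over their backs; the gripper's body (76 mm by 85 mm) begins 54 mm behind the grasp point. The pads swing forward as they close: fully open they stand 13 mm farther back than shut.
Start: joints at [1.209, 0.332, -0.065, 1.46, 0.022, 1.35, -0.088], TCP at [0.208, -0.589, 0.304] pointing down, gripper open.
Joint ranges: [-2.6, 2.6], [-0.5, 2.12], [-1.47, 1.34], [0.16, 2.42], [-1.27, 4.41], [0.06, 2.06], [-2.6, 2.6]. Speed limits (rad/s): [2.22, 2.22, 2.79, 2.79, 3.14, 3.14, 3.14].

INTERFACE

Orientations are given as a unit quaternion [x, y, z, w].
In Python, from workcell import manip gives the robot as it stands. The module is installed in compiled form; this text tells all that it offers.
- The arm moves only by the tool arm_command, never from a script. Its argument "moves" is a list that holds one entry, the list of rows, each a list of 5 numbers: the closure, from 0 (fully open) to 1 (shut), then the shift along the tool's x, y, z in units of 25 mm (1.0 is 25 mm), then the turn about the tool's x in degrees. A call has 1 to 12 rows; each row shifts and turns the commanded pose from where the row before left it, along the tool's axes as they then stand; what a row does not reach is not made up. A row lasts 1/12 s, in which the tool goes at most 41.7 mm and 7.16 degrees, less where a joint would pass 70% of its speed; a pose out of reach is approached as far as the arm can. A call is refused whole if a number of a shift passes 1 or a number of a turn 7.16, either way. A call with a gripper value outside its range is refused whole. The fingers move at their own pace and stop on an object; "force" is the grip in N (left out, the last holds). Time passes only in rows, so rows that do not move let the fingers close. It gives the time, the measured TCP pose, the force and the opening at its end, in the units of the state.
- manip.get_obs(): the state, without advancing time (a new reading comes with each control period).
- manip.camera(name): name is "scene" or "top" or "wrist"; returns the picture (384x512x3 uint8, red, green, blue); there is no depth.
- manip.camera_info(name): a dict with "vfov" (degrees; the focal length in pixels is half the picture's height over the tangent of half this angle, whatever the lens; pixels are square), "cx", "cy" (the principal point, pixels), "pose" (4x4, takes a point from camera to world coordinates). Camera axes: x right, y down, z forward; pixel columns grow to the right and rows downward; lengths in m; the calibration is good to about 2 mm. A picture is of the moment at which its call begins: read the wrist's pose just before it. camera_info takes no time and is no camera call; for the wrist camera it gives the pose at the moment of the call.
- manip.hand_in(): hands the job in, once; it reports no verdict.
Trained networks look in the newest picture that a camera, given by its name, has taken for a name from the list of things; names that differ only in an ending like _2 or _b are one class to them, and where a whole thing is asked for, a point or a joint stands for the part that bears it (a point fixed in the world has none). Each returns a list of dicts, best first, with "confidence" (0 to 1); they miss things now and then, are a little off and sometimes report something else, mostly with a low value. They report only what shows in the picture. A call takes as long as a camera call. They do not tell look-alikes from the thing itself.
- manip.regions_of(query, camera): "mask" (384x512 bool, what is visible of it) and "rect" ([left, top, right, bottom] in pixels, round what is visible of it).
- manip.pinpoint(query, camera): "pixel" ([row, column] in pixels: a listed point, or the origin of a listed thing).
The state is a dict: "clock": time; "joint_pos": joint angles; "joint_velocities": joint speeds; "tau": joint torques, N m; "position": TCP position; "ee_rot": TCP orientation; "ft_force": force on the tool from outside, world axes, zero at the start; "torque": the same for the moment, N m; "grip_width": opening from 0.0 (shut) to 1.0 (fully open).
Only numpy, scipy, OpenCV 4.12 (cv2) and the standard library are available. Lean on these libraries where they do the work, as an engineer would, in place of code of your own. Each camera call takes 0.05 s, during which the arm holds its last target.

TASK

The octagonal wooden socle lying on the bench has a deep blind socket for the head's neck in one end and only a shallow felt recess in the other. Stand it up on the bench with the deep socket uppermost, let go, and feel gently with the fingertips right down to the bottom of the socket; then pick it up again and finish while holding it still and upright, socket up, over the middle of the white drip tray and about a hand's breadth above it, ready for the adhesive. Leave the head on its ring stand, the jar and the brush where they are.

Things in the scene. Friction and masses are not known exactly. Their poses are not given: they have to be found in the camera images.
- socle_centre (a point): Centre of the loose octagonal dark-wood socle: a prism 70 mm long, eight flat sides, 58 mm across opposite flats (each flat 24 mm wide), 100 to 180 g. Its z axis runs along its length and points out of the end with the deep socket; +x, -x, +y, -y point out of flats. It starts lying on a flat (centre 29 mm up), pointing any way; stood on end its centre is 35 mm up.
- socket_mouth (a point): Middle of the deep socket's open mouth, on the socle's axis in its +z end face, 35 mm from the centre. The socket is round, 43 mm bore, 28 mm deep, flat-bottomed, wall 7.5 mm. The opposite end has a round recess of the same 43 mm bore but only 4 mm deep. Stood socket-up, the mouth is 70 mm above the bench.
- socket_floor: The flat round bottom of the deep socket, 43 mm across, part of the socle; origin at its middle, on the surface one touches, 28 mm below the mouth and 7 mm from the socle's centre towards the mouth; its z axis points out of the mouth. With the socle stood socket-up it is 42 mm above the bench.
- tray: White enamel drip tray that stays put: 200 mm (its x) by 160 mm (its y), rim 22 mm above the bench (25 mm with its rolled edge), walls 4 mm; origin at its middle on the bench, z up. It lies on the left or right of the work.
- stand: Loose black iron ring stand, three splayed legs, 85 mm tall, about 95 mm across its feet; origin on the bench under the ring's centre. A bystander.
- head: Small loose terracotta head, 65 mm across, sitting with its neck through the ring of the stand; origin on its axis at the ring's top, 85 mm above the bench; its crown is 57 mm higher. A bystander.
- jar: Loose open glass jar, 72 mm across and 100 mm tall, with a black stirring rod leaning in it up to 155 mm; origin at the middle of its underside. A bystander.
- brush: Loose flat wooden hake brush, 230 mm long, 44 mm wide, 12 mm thick, lying flat; origin on the bench side near the middle of its length, its x axis points towards the bristles (112 mm ahead, handle end 120 mm behind). A bystander.
Not all that is in view belongs to the job. Leave any purple look-alike of the part that bears socle_centre alone.

How it is judged:
On the way, in this order (a step that is already met when the one before it is completed fails the run):
1. the socle stands on the bench, socket up, let go (angle between socle_centre's own z axis and vertical below 0.08 rad and height (world z) of socle_centre below 0.039 m and contact force between the fingers and socle below 0.05 N), for 0.2 s.
2. a fingertip touches the bottom of the socket while the socle stands upright (angle between socle_centre's own z axis and vertical below 0.12 rad and contact force between the fingers and socket_floor above 0.5 N), for 0.05 s.
At the end, for the whole second after the job is handed in: The socle is held still in the fingers, socket up within about 11 degrees, its centre 100 to 400 mm above the bench and within 60 mm (tray's x) and 50 mm (tray's y) of the tray's middle; head, stand, jar and brush are within 30 mm of where they were (angle between socle_centre's own z axis and vertical below 0.2 rad and height (world z) of socle_centre between 0.1 and 0.4 m and x of socle_centre in the frame of tray between -0.06 and 0.06 m and y of socle_centre in the frame of tray between -0.05 and 0.05 m and contact force between the fingers and socle above 1 N and linear speed of socle below 0.03 m/s and distance of each of stand, head, jar, brush from where it was at the start of the episode below 0.03 m); the arm keeps its last pose, push and grip.
It fails at once if the bottom of the socket is pressed hard (over 40 N) (contact force between the fingers and socket_floor above 40 N).
It fails at once if a bystander is pushed away (distance of any of stand, head, jar, brush from where it was at the start of the episode above 0.03 m).
It also fails if it takes over 72 s, if anything falls off the work surface, if the arm or the gripper's body presses on something with over 40 N, if the wrist force passes 120 N, or if a joint passes its speed limit or range.

## Working session

There is one attempt and no reset: what is moved stays moved. The work goes in short steps, Python scripts to look and compute and a tool call to move; the robot and the scene stay as the last step left them, time stands still between calls to the robot, and variables do not carry over. Pictures are saved under pics/ and viewed, and the job is handed in when it is done.

Besides the shell and the picture viewer there is one more tool, called after "Call:" as a command line: name --argument value ..., lists and objects as JSON in quotes. arm_command: Moves the arm, as the interface text tells. Its arguments: {"type":"object","properties":{"moves":{"type":"array","items":{"type":"array","items":{"type":"array","items":{"type":"number"}}}},"force":{"type":"number"}},"required":["moves"]}

```bash
mkdir -p pics; python3 - <<'E'
from workcell import manip
import cv2,numpy as np
np.set_printoptions(precision=4,suppress=True)
o=manip.get_obs();print({k:np.round(v,4) for k,v in o.items()})
for c in ["scene","top","wrist"]:
    im=manip.camera(c);cv2.imwrite(f"pics/a_{c}.png",im[:,:,::-1])
    i=manip.camera_info(c);print(c,i['vfov'],i['cx'],i['cy']);print(i['pose'])
    for q in ["socle_centre","socket_mouth","socket_floor","tray","stand","head","jar","brush"]:
        print(q,[(np.round(d['pixel'],1),round(d['confidence'],2)) for d in manip.pinpoint(q,c)][:3])
E
```

```text
{'clock': np.float64(0.0), 'joint_pos': array([ 1.2094,  0.3329, -0.0647,  1.461 ,  0.0216,  1.3499, -0.0885]), 'joint_velocities': array([-0.0001, -0.0008,  0.0006, -0.0014, -0.0003, -0.0008, -0.0017]), 'tau': array([  0.0001, -62.545 ,   0.0492, -39.1594,   0.0162,   0.0099,
         0.    ]), 'position': array([ 0.2076, -0.5892,  0.3031]), 'ee_rot': array([-0.6969, -0.1197,  0.6971, -0.1187]), 'ft_force': array([-1.1135,  0.2391, -0.3417]), 'torque': array([ 0.0262,  0.0171, -0.0151]), 'grip_width': np.float64(1.0025)}
scene 46.7603425972109 253.64367790776745 192.64468087580775
[[ 0.3094  0.7588 -0.5731  1.1193]
 [ 0.9509 -0.2397  0.1959 -0.1682]
 [ 0.0112 -0.6056 -0.7957  0.7848]
 [ 0.      0.      0.      1.    ]]
socle_centre [(array([241.6, 258. ]), 0.95), (array([132.8, 246.3]), 0.81), (array([156.8, 315.9]), 0.71)]
socket_mouth [(array([119.1, 245.1]), 0.96), (array([147.3, 309.8]), 0.94), (array([169.2, 266.1]), 0.78)]
socket_floor []
tray [(array([228.7, 100.6]), 0.97), (array([242.7, 348.2]), 0.44)]
stand [(array([163.2, 366.3]), 0.77), (array([168.6, 263.2]), 0.36)]
hea
[... 405 characters left out ...]
), 0.83)]
socket_mouth [(array([284.3, 231.9]), 0.92), (array([215.4, 229.1]), 0.65), (array([140.3, 275.3]), 0.65)]
socket_floor []
tray [(array([204.7, 382.6]), 0.87)]
stand [(array([202.8, 131.1]), 0.71)]
head [(array([197.7, 120.4]), 0.72)]
jar [(array([127.9, 191.2]), 0.92), (array([203.9, 384.3]), 0.68), (array([197.4, 120.7]), 0.3)]
brush [(array([120.8, 308.7]), 0.95), (array([200.4, 131.6]), 0.73)]
wrist 64.74215211305183 256.0349342388268 194.0882318877424
[[ 0.3332 -0.9063 -0.2599  0.2734]
 [-0.9429 -0.3202 -0.0922 -0.5656]
 [ 0.0004  0.2757 -0.9612  0.3743]
 [ 0.      0.      0.      1.    ]]
socle_centre []
socket_mouth []
socket_floor []
tray []
stand []
head []
jar []
brush []
```

View pics/a_scene.png

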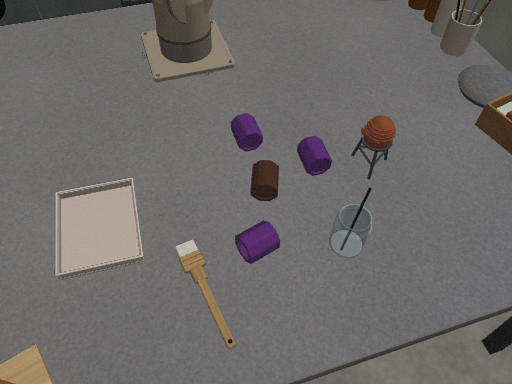

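View pics/a_top.png

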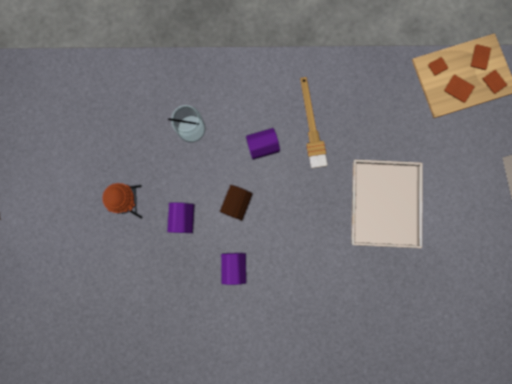

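View pics/a_wrist.png

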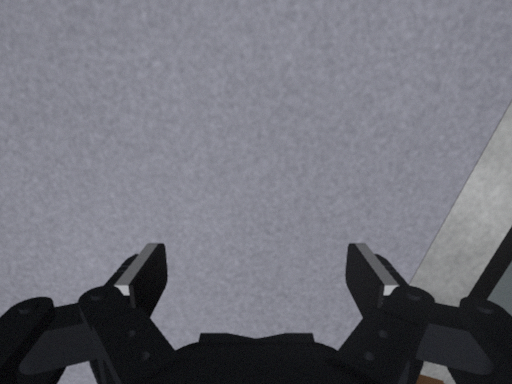

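```bash
cat > h.py <<'E'
from workcell import manip
import cv2,numpy as np
from scipy.spatial.transform import Rotation as R
np.set_printoptions(precision=4,suppress=True)
def px2w(c,rc,z,info=None):
    i=info or manip.camera_info(c); f=192/np.tan(np.radians(i['vfov']/2))
    d=np.array([(rc[1]-i['cx'])/f,(rc[0]-i['cy'])/f,1]); T=np.array(i['pose']); d=T[:3,:3]@d; o=T[:3,3]
    return o+d*(z-o[2])/d[2]
def w2px(c,p,info=None):
    i=info or manip.camera_info(c); f=192/np.tan(np.radians(i['vfov']/2))
    q=np.linalg.inv(np.array(i['pose']))@np.r_[p,1]; return [q[1]/q[2]*f+i['cy'],q[0]/q[2]*f+i['cx']]
E
python3 - <<'E'
from h import *
a=cv2.imread('pics/a_scene.png')[145:215,230:300]; b=cv2.imread('pics/a_top.png')[170:240,200:270]
g=lambda x:np.clip(255*(cv2.resize(x,(400,400),interpolation=cv2.INTER_CUBIC)/255.)**.5,0,255).astype(np.uint8)
cv2.imwrite('pics/z1.png',np.hstack([g(a),g(b)]))
for c in ["top","scene"]:
    im=manip.camera(c).astype(int)
    for q in ["socle_centre"]:
        for d in manip.regions_of(q,c):
            m=d['mask'];print(c,d['rect'],round(d['confidence'],2),m.sum(),im[m].mean(0))
    # brown segmentation
for n,rc,z in [("purple1",(217,181),.029),("purple2",(268,233),.029),("purple3",(144,264),.029),("socle",(202,236),.029),("tray",(204.5,387.5),.022),("stand",(202.8,131),0),("jar",(128,191),0),("brush",(121,309),0),("brush bristle",(164,318),0),("brushend",(79,305),0)]:
    print(n,px2w("top",rc,z))
E
```

```text
top [220.9, 185.7, 253.3, 219.0] 0.9 725 [58.451  34.48   21.9683]
top [219.3, 255.0, 245.9, 282.7] 0.67 739 [ 86.6969  34.5467 116.3978]
top [164.6, 201.7, 195.0, 236.1] 0.61 781 [ 83.612   35.2305 111.5403]
top [245.7, 126.1, 281.8, 161.5] 0.6 798 [ 80.7607  35.1817 107.7607]
scene [296.4, 139.3, 329.3, 172.8] 0.95 962 [68.21   37.8711 82.5884]
scene [231.4, 115.3, 264.4, 153.3] 0.7 874 [68.9222 38.3455 83.5103]
scene [251.1, 159.9, 278.6, 203.8] 0.58 1006 [58.3141 41.1352 32.7495]
purple1 [0.5169 0.1835 0.029 ]
purple2 [0.3972 0.0606 0.029 ]
purple3 [ 0.6915 -0.0145  0.029 ]
socle [0.5516 0.0533 0.029 ]
tray [ 0.5438 -0.3083  0.022 ]
stand [0.5538 0.3111 0.    ]
jar [ 0.7397  0.1664 -0.    ]
brush [ 0.7556 -0.128   0.    ]
brush bristle [ 0.6467 -0.1479  0.    ]
brushend [ 0.8643 -0.1202  0.    ]
```

View pics/z1.png

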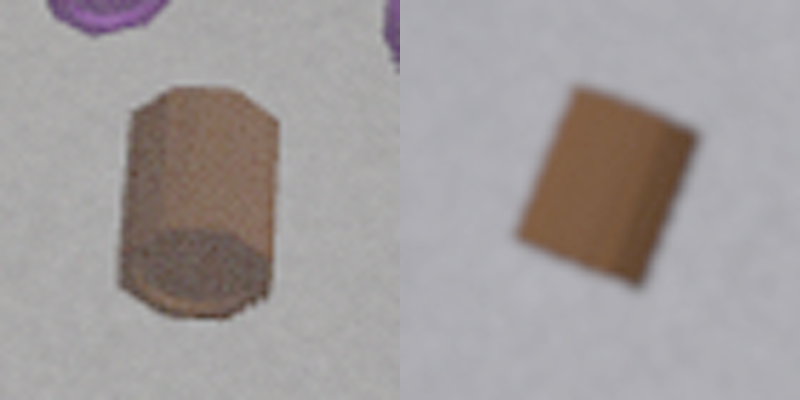

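```bash
python3 - <<'E'
from h import *
o=manip.get_obs();M=R.from_quat(o['ee_rot']).as_matrix();print(M);print(M.T@(np.array(manip.camera_info('wrist')['pose'])[:3,3]-o['position']))
im=manip.camera('top');d=manip.regions_of("socle_centre","top")
im2=im.astype(int); hsv=cv2.cvtColor(im,cv2.COLOR_RGB2HSV)
m=((hsv[...,1]>90)&(im2[...,0]>im2[...,2]+12)).astype(np.uint8); m[:170]=0;m[240:]=0;m[:,:205]=0;m[:,270:]=0
c,_=cv2.findContours(m,0,1);c=max(c,key=cv2.contourArea);r=cv2.minAreaRect(c);print(r)
b=cv2.boxPoints(r);P=np.array([px2w('top',(p[1],p[0]),.05)[:2] for p in b]);print(P,P.mean(0))
for i in range(4):
  v=P[(i+1)%4]-P[i];print(np.linalg.norm(v),np.degrees(np.arctan2(v[1],v[0])))
t=m*0
for q in manip.regions_of("tray","top")[:1]:
  t=q['mask'].astype(np.uint8);c,_=cv2.findContours(t,0,1);c=max(c,key=cv2.contourArea);r=cv2.minAreaRect(c);b=cv2.boxPoints(r);P=np.array([px2w('top',(p[1],p[0]),.02)[:2] for p in b]);print(P,P.mean(0))
E
```

```text
[[ 0.0001  0.3324 -0.9431]
 [-0.0001 -0.9431 -0.3324]
 [-1.      0.0001 -0.    ]]
[-0.0703 -0.0007 -0.0699]
((235.7930908203125, 202.01724243164062), (22.654830932617188, 28.782777786254883), 21.801406860351562)
[[0.5288 0.0897]
 [0.5911 0.0649]
 [0.571  0.0159]
 [0.5089 0.041 ]] [0.5499 0.0529]
0.06710069015917423 -21.717574244550494
0.0530145012373606 -112.28238403820738
0.06694176624916985 157.96103181497514
0.05263767444698332 67.88771269243568
[[ 0.4461 -0.2174]
 [ 0.6536 -0.2278]
 [ 0.6494 -0.398 ]
 [ 0.4422 -0.3837]] [ 0.5478 -0.3067]
```

Call:
arm_command --moves '[[[0,0,0,0,6.88],[0,0,0,0,6.88],[0,0,0,0,6.88],[0,0,0,0,6.88],[0,0,0,0,6.88],[0,0,0,0,6.88],[0,0,-1,0,0],[0,0,-1,0,0],[0,0,-1,0,0],[0,0,-1,-0.2,0],[0,0,-1,-0.2,0],[0,0,-1,-0.2,0]]]'

```text
clock: 2.7
position: [0.278, -0.4548, 0.3041]
ee_rot: [0.694, -0.134, -0.694, -0.134]
ft_force: [0.8, 0.2, -0.5]
grip_width: 1.004
```

Call:
arm_command --moves '[[[0,0,-1,-0.4,0],[0,0,-1,-0.4,0],[0,0,-1,-0.4,0],[0,0,-1,-0.4,0],[0,0,-1,-0.4,0],[0,0,-1,-0.4,0],[0,0,-1,-0.4,0],[0,0,-1,-0.4,0],[0,0,-1,-0.4,0],[0,0,-1,-0.4,0],[0,0,-1,-0.4,0],[0,0,-1,-0.4,0]]]'

```text
clock: 3.7
position: [0.5014, -0.2211, 0.3041]
ee_rot: [0.694, -0.134, -0.694, -0.134]
ft_force: [0.5, -0.7, -0.3]
grip_width: 1.0
```

Call:
arm_command --moves '[[[0,0,-1,-0.4,0],[0,0,-1,-0.4,0],[0,0,-1,-0.4,0],[0,0,-1,-0.4,0],[0,0.4,-1,-0.2,0],[0,0.4,-1,0,0],[0,0.5,-1,0,0],[0,0.5,-1,0,0],[0,0.5,-1,0,0],[0,0.5,-1,0,0],[0,0.4,-0.9,0,0],[0,0,0,0,0]]]'

```text
clock: 4.7
position: [0.6436, 0.0198, 0.2214]
ee_rot: [-0.693, 0.131, 0.696, 0.133]
ft_force: [-0.7, 0.8, 0.0]
grip_width: 1.0
```

```bash
python3 - <<'E'
from h import *
o=manip.get_obs();print(o['clock'],o['position']);M=R.from_quat(o['ee_rot']).as_matrix();print(M)
im=manip.camera('wrist');cv2.imwrite('pics/w1.png',im[:,:,::-1])
for q in ["socle_centre","socket_mouth","socket_floor"]:
    print(q,[(np.round(d['pixel'],1),round(d['confidence'],2)) for d in manip.pinpoint(q,'wrist')][:3])
E
```

```text
4.7 [0.6436 0.0198 0.2214]
[[-0.0029 -0.3667 -0.9303]
 [ 0.003  -0.9304  0.3667]
 [-1.     -0.0017  0.0038]]
socle_centre [(array([141.9,  78.2]), 0.64), (array([281.6, 260. ]), 0.58), (array([119.8, 269.7]), 0.57)]
socket_mouth [(array([314.3, 260.9]), 0.65), (array([ 94.5, 299.1]), 0.58)]
socket_floor []
```

View pics/w1.png

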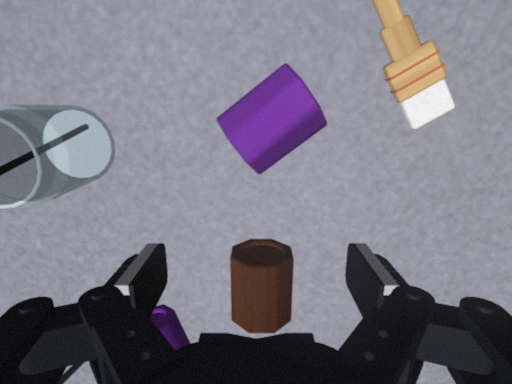

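```bash
python3 - <<'E'
from h import *
b=cv2.imread('pics/w1.png')[225:345,215:310]
cv2.imwrite('pics/z2.png',np.clip(255*(cv2.resize(b,None,fx=5,fy=5,interpolation=cv2.INTER_CUBIC)/255.)**.5,0,255).astype(np.uint8))
E
```

```text
(no output)
```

View pics/z2.png

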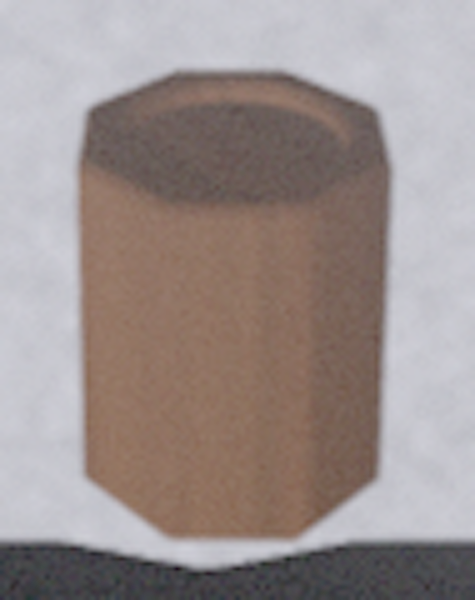

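```bash
python3 - <<'E'
from h import *
o=manip.get_obs();M=R.from_quat(o['ee_rot']).as_matrix()
for rc,z in [((239.4,262),0),((265.5,262.5),.058),((332.5,261.7),.058)]:
    p=px2w('wrist',rc,z);print(p, M.T@(p-o['position'])) 
p=np.array([0.5505,0.053,0.0]);print(M.T@(p-o['position']))
# tray far edge: top view edge pixels
im=manip.camera('top')
for c in [375,385,395]:
    print(c,im[150:172,c,:].mean(1).round(), [px2w('top',(r,c),.024)[:2] for r in (160,163)])
E
```

```text
[0.5817 0.0313 0.    ] [0.2242 0.006  0.0648]
[0.5836 0.0313 0.058 ] [0.1662 0.0053 0.0631]
[0.5189 0.0577 0.058 ] [0.1662 0.005  0.133 ]
[ 0.2242 -0.0025  0.1019]
375 [108. 108. 110. 110. 111. 108. 108. 109. 111. 120. 142. 159. 139. 112.
 138. 171. 181. 183. 183. 183. 183. 183.] [array([ 0.6514, -0.282 ]), array([ 0.6441, -0.2818])]
385 [109. 109. 109. 109. 109. 109. 108. 108. 109. 108. 124. 154. 153. 122.
 122. 159. 179. 183. 183. 182. 182. 182.] [array([ 0.6513, -0.3062]), array([ 0.6439, -0.3058])]
395 [110. 110. 112. 112. 112. 110. 110. 109. 110. 112. 122. 144. 160. 145.
 121. 141. 169. 181. 181. 182. 182. 182.] [array([ 0.6511, -0.3303]), array([ 0.6438, -0.3299])]
```

Call:
arm_command --moves '[[[0,0,0.16,0.86,0],[0,0,0,0.86,0],[0,0,0,0.86,0],[0,0,0,0.86,0],[0,1,0,0,0],[0,1,0,0,0],[0,1,0,0,0],[0,0.5,0,0,0],[0,0,0,0,0]]]'

```text
clock: 5.7
position: [0.5613, 0.0411, 0.1342]
ee_rot: [-0.693, 0.135, 0.695, 0.134]
ft_force: [-0.4, -0.1, 1.0]
grip_width: 1.002
```

```bash
python3 - <<'E'
from h import *
o=manip.get_obs();print(o['clock'],o['position'],o['joint_pos'])
im=manip.camera('wrist');cv2.imwrite('pics/w2.png',im[:,:,::-1])
E
```

```text
5.7 [0.5613 0.0411 0.1342] [ 0.226   0.3959 -0.4531  1.7883  0.2009  1.0071 -2.2591]
```

View pics/w2.png

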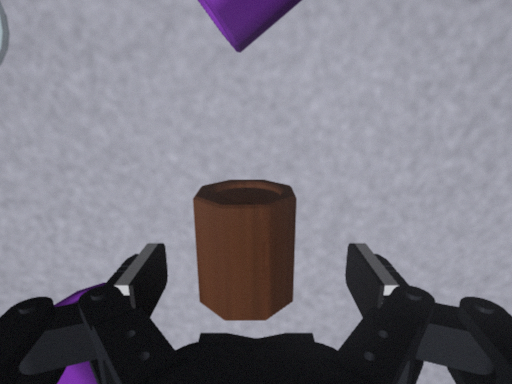

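```bash
python3 - <<'E'
from h import *
o=manip.get_obs();M=R.from_quat(o['ee_rot']).as_matrix();print(M)
for rc,z in [((180,251),0),((206,248),.058),((318,247),.058)]:
    p=px2w('wrist',rc,z);print(p, M.T@(p-o['position'])) 
E
```

```text
[[-0.0016 -0.3735 -0.9276]
 [-0.0003 -0.9276  0.3735]
 [-1.      0.0009  0.0014]]
[0.5826 0.0374 0.    ] [ 0.136  -0.0039 -0.0205]
[0.5829 0.038  0.058 ] [ 0.078  -0.0046 -0.0205]
[0.5201 0.0644 0.058 ] [ 0.0781 -0.0056  0.0476]
```

Call:
arm_command --moves '[[[0,0,-0.22,0.1,0],[0,0.6,0,0,0],[0,0.6,0,0,0],[0,0.6,0,0,0],[0,0.4,0,0,0],[0.5,0,0,0,0],[0.7,0,0,0,0],[0.7,0,0,0,0],[0.7,0,0,0,0],[0.7,0,0,0,0],[0.7,0,0,0,0],[0.7,0,0,0,0]]]' --force 25

```text
clock: 6.75
position: [0.5631, 0.0485, 0.0826]
ee_rot: [0.695, -0.134, -0.694, -0.134]
ft_force: [-1.9, -0.2, 7.0]
grip_width: 0.674
```

Call:
arm_command --moves '[[[0.7,0,0,0,0],[0.7,-0.5,0,0,0],[0.7,-0.5,0,0,0],[0.7,-0.5,0,0,0],[0.7,-0.5,0,0,0],[0.7,0,0,0,0]]]'

```text
clock: 7.25
position: [0.5638, 0.0486, 0.135]
ee_rot: [0.696, -0.134, -0.693, -0.135]
ft_force: [0.3, -0.3, 0.7]
grip_width: 0.675
```

```bash
python3 - <<'E'
from h import *
o=manip.get_obs();print(o['clock'],o['position'],o['joint_pos'],o['grip_width'])
a=manip.camera('wrist');b=manip.camera('scene')
cv2.imwrite('pics/w3.png',np.hstack([a,b])[:,:,::-1][:, :])
cv2.imwrite('pics/w3.png',cv2.resize(np.hstack([a,b])[:,:,::-1],(800,300)))
E
```

```text
7.25 [0.5638 0.0486 0.135 ] [ 0.216   0.397  -0.4567  1.7855  0.2049  1.001  -2.2729] 0.6746415152393486
```

View pics/w3.png

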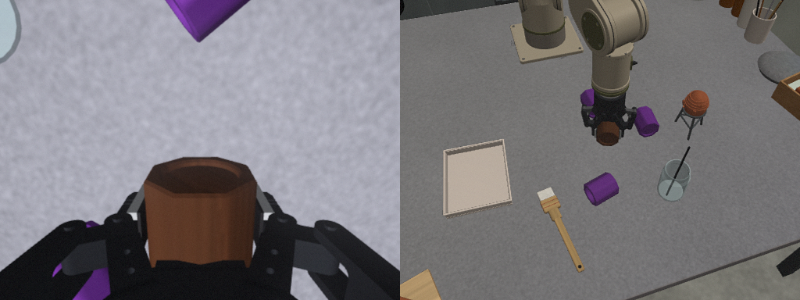

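Call:
arm_command --moves '[[[0.7,-1,0,0,-7.16],[0.7,-1,0,0,-7.16],[0.7,-1,0,0,-7.16],[0.7,-0.4,0.2,0,0],[0.7,0,0.6,-0.3,0],[0.7,0,0.9,-0.4,0],[0.7,0,1,-0.4,0],[0.7,0,1,-0.4,0],[0.7,0,1,-0.4,0],[0.7,0,1,-0.4,0],[0.7,0,1,-0.4,0],[0.7,0,1,-0.4,0]]]'

```text
clock: 8.35
position: [0.6383, -0.1465, 0.2148]
ee_rot: [-0.706, 0.004, 0.708, 0.004]
ft_force: [0.1, 0.5, -1.5]
grip_width: 0.673
```

Call:
arm_command --moves '[[[0.7,0,1,-0.4,0],[0.7,0,1,-0.4,0],[0.7,0,1,-0.4,0],[0.7,0,1,-0.4,0],[0.7,0,1,-0.4,0],[0.7,0,0.9,0,0],[0.7,0,0.6,0,0],[0.7,0,0,0,0],[0.7,0,0,0,0]]]'

```text
clock: 9.1
position: [0.6867, -0.3084, 0.2151]
ee_rot: [-0.707, 0.004, 0.708, 0.004]
ft_force: [-0.7, 0.2, -2.2]
grip_width: 0.675
```

```bash
python3 - <<'E'
from h import *
o=manip.get_obs();print(o['clock'],o['position'],o['joint_pos'],o['grip_width'],R.from_quat(o['ee_rot']).as_matrix())
a=manip.camera('wrist');b=manip.camera('scene')
cv2.imwrite('pics/w4.png',cv2.resize(np.hstack([a,b])[:,:,::-1],(800,300)))
for rc in [(161,385),(161.5,395)]: print(px2w('top',rc,.024))
E
```

```text
9.1 [ 0.6867 -0.3084  0.2151] [ 0.574   0.6965 -0.3627  1.1427  0.236   1.3432 -1.345 ] 0.6753826018741717 [[-0.0016 -0.0103 -0.9999]
 [ 0.0003 -0.9999  0.0103]
 [-1.     -0.0003  0.0016]]
[ 0.6488 -0.3061  0.024 ]
[ 0.6474 -0.3301  0.024 ]
```

View pics/w4.png

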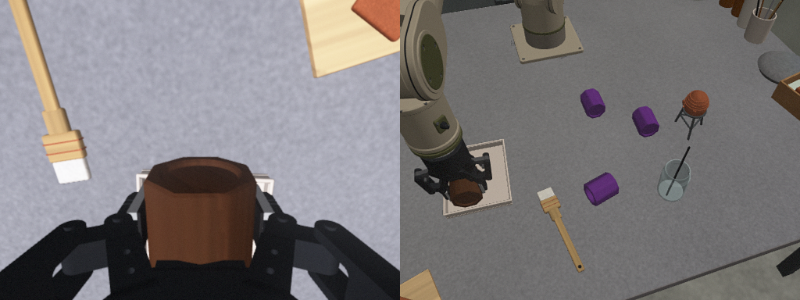

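Call:
arm_command --moves '[[[0.7,0.5,0,0.2,0],[0.7,1,0,0,0],[0.7,1,0,0,0],[0.7,1,0,0,0],[0.7,0.5,0,0,0],[0.7,0.2,0,0,0],[0.7,0.2,0,0,0],[0.7,0.2,0,0,0],[0.7,0.2,0,0,0],[0.7,0,0,0,0]]]'

```text
clock: 10.03
position: [0.6853, -0.3073, 0.1001]
ee_rot: [0.71, -0.003, -0.704, -0.002]
ft_force: [2.9, -0.5, 3.1]
grip_width: 0.675
```

```bash
cat > look.py <<'E'
from h import *
import sys
o=manip.get_obs();print(o['clock'],o['position'],o['ft_force'],o['grip_width'])
a=manip.camera('wrist');b=manip.camera('scene')
x,y=[int(v) for v in w2px('scene',o['position']-[0,0,.05])][::-1]
x=min(max(x,96),416);y=min(max(y,72),312)
b=cv2.resize(b[y-72:y+72,x-96:x+96],(512,384),interpolation=cv2.INTER_CUBIC)
im=cv2.resize(np.hstack([a,b])[:,:,::-1],(800,300));im=(255*(im/255.)**.6).astype(np.uint8)
cv2.imwrite(f'pics/{sys.argv[1]}.png',im)
E
python3 look.py w5
```

```text
10.0333 [ 0.6853 -0.3073  0.1001] [ 2.8809 -0.5051  3.1287] 0.6750459909824845
```

View pics/w5.png

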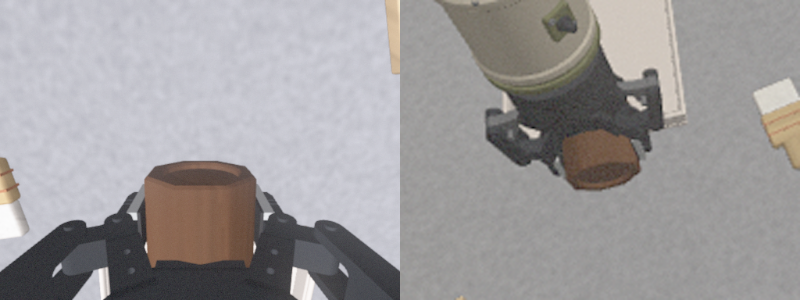

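Call:
arm_command --moves '[[[0.7,0.2,0,0,0],[0.7,0.2,0,0,0],[0.7,0.1,0,0,0],[0.7,0,0,0,0]]]'

```text
clock: 10.47
position: [0.6875, -0.3074, 0.0896]
ee_rot: [0.712, -0.003, -0.702, -0.001]
ft_force: [11.4, -0.7, 10.2]
grip_width: 0.676
```

```bash
python3 look.py w6
```

```text
10.4667 [ 0.6875 -0.3074  0.0896] [11.4391 -0.7353 10.1964] 0.6761413297444028
```

View pics/w6.png

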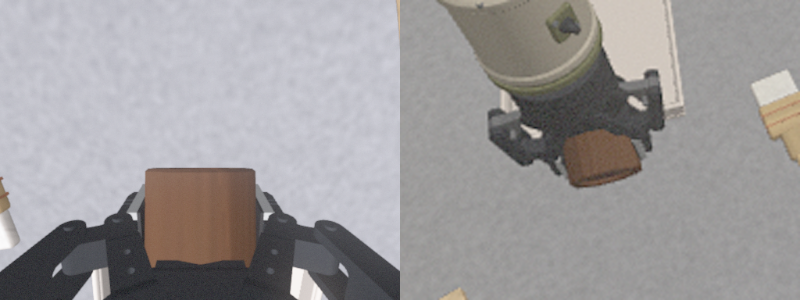

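Call:
arm_command --moves '[[[0.7,0.1,0,-0.1,0],[0.7,0.1,0,-0.1,0],[0.7,0,0,0,0]]]'

```text
clock: 10.82
position: [0.6901, -0.3077, 0.0853]
ee_rot: [0.709, -0.003, -0.705, -0.002]
ft_force: [-7.6, 4.3, 27.5]
grip_width: 0.676
```

```bash
python3 look.py w7
```

```text
10.8167 [ 0.6901 -0.3077  0.0853] [-7.5912  4.2826 27.5482] 0.675690524281626
```

View pics/w7.png

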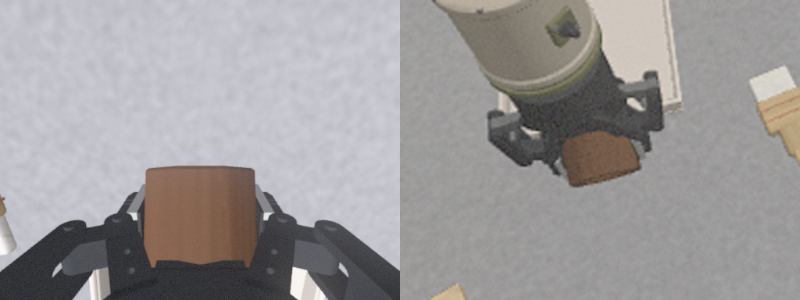

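Call:
arm_command --moves '[[[0.7,0,0,-0.2,0],[0.7,0,0,-0.2,0],[0.7,0.1,0,-0.2,0],[0.7,0,0,0,0]]]'

```text
clock: 11.25
position: [0.7053, -0.3097, 0.084]
ee_rot: [0.71, -0.005, -0.704, -0.001]
ft_force: [-5.3, -0.4, 27.4]
grip_width: 0.672
```

```bash
python3 look.py w8
```

```text
11.25 [ 0.7053 -0.3097  0.084 ] [-5.3489 -0.3698 27.3768] 0.6724722529953103
```

View pics/w8.png

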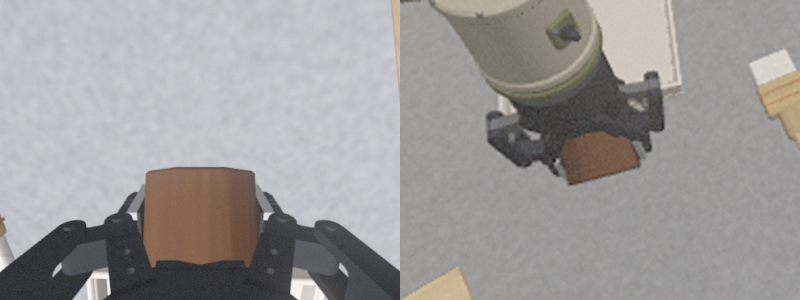

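```bash
cat > tilt.py <<'E'
from h import *
o=manip.get_obs();M=R.from_quat(o['ee_rot']).as_matrix()
P=o['position']+M@[.050,0,0]
for th in range(0,91,10):
    t=np.radians(th);out=[]
    for u,h in [(-22,26),(-22,-32)]:
        s=u*np.cos(t)-h*np.sin(t);z=u*np.sin(t)+h*np.cos(t)
        p=P+M@[-z/1000,0,s/1000]
        out+= list(np.round(w2px('wrist',p),0))[:1]+[round(p[2],3)]
    print(th,out)
E
python3 tilt.py
```

```text
0 [np.float64(252.0), np.float64(0.06), np.float64(201.0), np.float64(0.002)]
10 [np.float64(236.0), np.float64(0.056), np.float64(210.0), np.float64(-0.001)]
20 [np.float64(222.0), np.float64(0.051), np.float64(219.0), np.float64(-0.004)]
30 [np.float64(210.0), np.float64(0.046), np.float64(230.0), np.float64(-0.005)]
40 [np.float64(202.0), np.float64(0.04), np.float64(241.0), np.float64(-0.005)]
50 [np.float64(197.0), np.float64(0.034), np.float64(252.0), np.float64(-0.004)]
60 [np.float64(194.0), np.float64(0.028), np.float64(264.0), np.float64(-0.001)]
70 [np.float64(194.0), np.float64(0.022), np.float64(277.0), np.float64(0.002)]
80 [np.float64(196.0), np.float64(0.017), np.float64(289.0), np.float64(0.006)]
90 [np.float64(200.0), np.float64(0.012), np.float64(302.0), np.float64(0.012)]
```

Call:
arm_command --moves '[[[0.7,-0.25,0,0.2,0],[0.7,0,0,0.3,0],[0.7,0,0,0.2,0],[0.7,0,0,0.2,0],[0.7,0,0,0.1,0],[0.7,0,0,0,0]]]'

```text
clock: 11.85
position: [0.6803, -0.3074, 0.0864]
ee_rot: [0.71, -0.003, -0.704, -0.002]
ft_force: [9.4, 2.0, 13.2]
grip_width: 0.675
```

```bash
python3 look.py w9
```

```text
11.85 [ 0.6803 -0.3074  0.0864] [ 9.4398  1.9892 13.1718] 0.6754270106128842
```

View pics/w9.png

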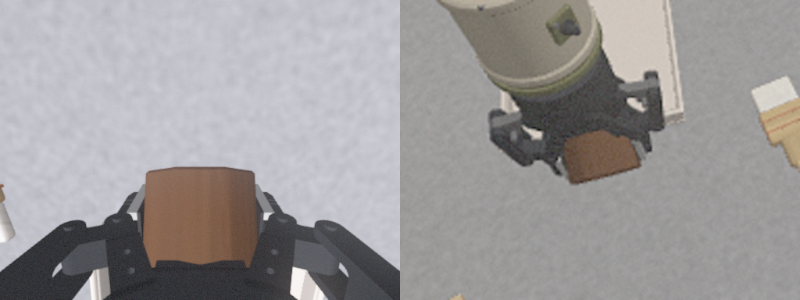

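Call:
arm_command --moves '[[[0.7,0,0,0.15,0],[0.7,0,0,0.15,0],[0.7,0,0,0.15,0],[0.7,0,0,0,0]]]'

```text
clock: 12.28
position: [0.6716, -0.3073, 0.0891]
ee_rot: [0.713, -0.003, -0.702, -0.001]
ft_force: [9.1, 1.0, 24.7]
grip_width: 0.676
```

```bash
python3 look.py w10
```

```text
12.2833 [ 0.6716 -0.3073  0.0891] [ 9.0929  1.02   24.7185] 0.6763797911519969
```

View pics/w10.png

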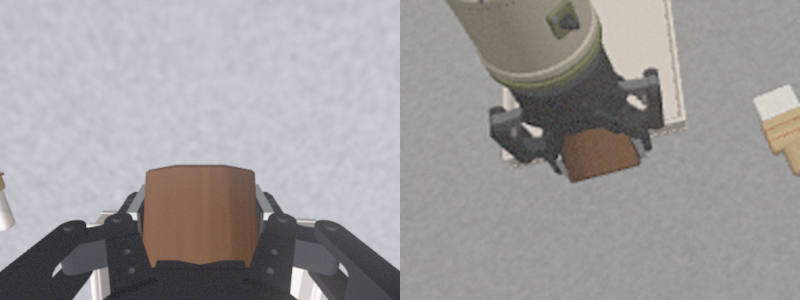

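```bash
cat > tilt2.py <<'E'
from h import *
import sys
o=manip.get_obs();M=R.from_quat(o['ee_rot']).as_matrix()
pz=float(sys.argv[1])
P=o['position']+M@[pz,0,0]
for hP in (30,34):
  for th in range(20,91,10):
    t=np.radians(th);out=[]
    for y,u,h in [(12,-22,58-hP),(29,-22,41-hP),(29,48,41-hP),(12,48,58-hP),(12,-22,-hP)]:
        s=u*np.cos(t)-h*np.sin(t);z=u*np.sin(t)+h*np.cos(t)
        p=P+M@[-z/1000,y/1000,s/1000]
        out.append([int(v) for v in w2px('wrist',p)])
    print(hP,th,out,round(p[2],3))
E
python3 tilt2.py .045
python3 - <<'E'
import cv2,numpy as np
im=cv2.imread('pics/w10.png')
E
python3 - <<'E'
from h import *
a=manip.camera('wrist')[190:384,150:360]
cv2.imwrite('pics/z3.png',(255*(cv2.resize(a,None,fx=3,fy=3)[:,:,::-1]/255.)**.5).astype(np.uint8))
E
```

```text
30 20 [[227, 292], [225, 330], [409, 333], [442, 294], [222, 279]] 0.009
30 30 [[213, 291], [221, 327], [416, 338], [442, 297], [232, 279]] 0.007
30 40 [[203, 289], [219, 325], [418, 344], [435, 300], [243, 278]] 0.007
30 50 [[197, 287], [218, 323], [415, 350], [418, 303], [255, 278]] 0.008
30 60 [[193, 286], [219, 321], [405, 356], [392, 305], [266, 278]] 0.01
30 70 [[193, 284], [222, 319], [388, 361], [359, 306], [279, 278]] 0.013
30 80 [[194, 283], [226, 317], [364, 364], [320, 306], [291, 279]] 0.017
30 90 [[198, 282], [231, 316], [335, 366], [279, 305], [304, 279]] 0.022
34 20 [[226, 291], [225, 327], [402, 330], [433, 292], [222, 278]] 0.005
34 30 [[215, 289], [222, 325], [411, 335], [435, 295], [233, 278]] 0.004
34 40 [[207, 288], [222, 323], [415, 341], [430, 298], [245, 278]] 0.004
34 50 [[202, 287], [222, 321], [414, 347], [417, 301], [257, 278]] 0.005
34 60 [[200, 285], [225, 319], [408, 353], [396, 303], [270, 278]] 0.008
34 70 [[200, 284], [229, 318], [394, 358], [366, 305], [283, 278]] 0.012
34 80 [[202, 283], [233, 316], [374, 362], [331, 305], [297, 278]] 0.016
34 90 [[206, 282], [239, 315], [348, 365], [293, 305], [310, 279]] 0.022
```

View pics/z3.png

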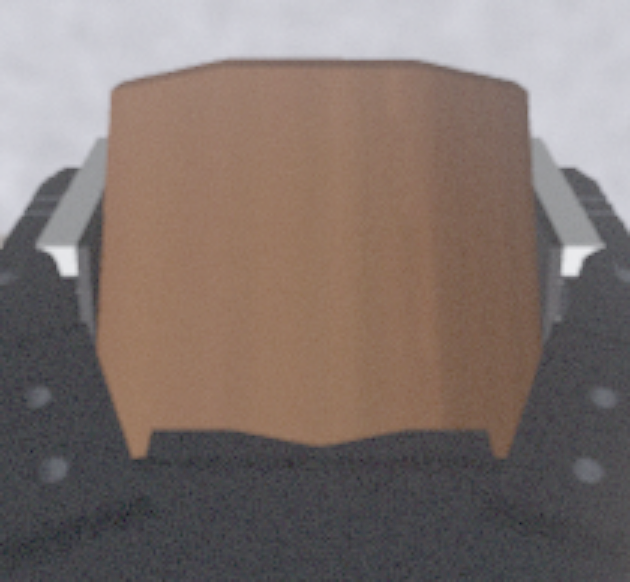

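Call:
arm_command --moves '[[[0.7,0,0,-0.3,0],[0.7,0,0,-0.25,0],[0.7,0.15,0,0,0],[0.7,0.1,0,0,0],[0.7,0,0,0.1,0],[0.7,0,0,0.1,0],[0.7,0,0,0.1,0],[0.7,0,0,0,0]]]'

```text
clock: 13.1
position: [0.6789, -0.3077, 0.0835]
ee_rot: [0.714, -0.004, -0.701, -0.001]
ft_force: [17.2, -1.5, 21.4]
grip_width: 0.673
```

```bash
cat > z.py <<'E'
from h import *
import sys
o=manip.get_obs();print(o['clock'],o['position'],o['ft_force'],o['grip_width'])
a=manip.camera('wrist')[170:384,140:370]
cv2.imwrite(f'pics/{sys.argv[1]}.png',(255*(cv2.resize(a,None,fx=2.5,fy=2.5)[:,:,::-1]/255.)**.5).astype(np.uint8))
E
python3 z.py w11
```

```text
13.1 [ 0.6789 -0.3077  0.0835] [17.2416 -1.5054 21.4444] 0.6732291951898473
```

View pics/w11.png

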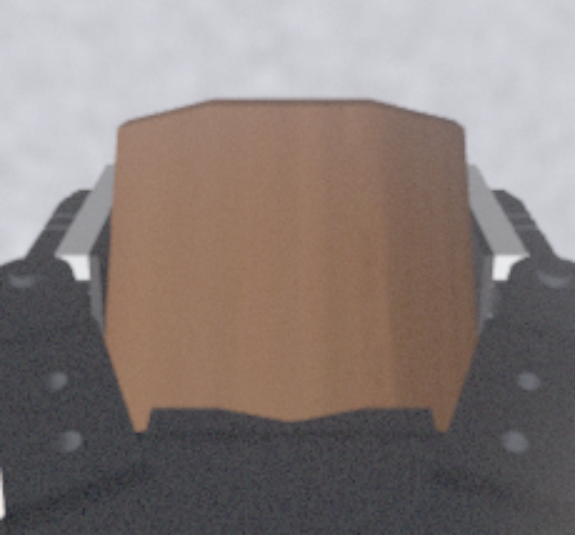

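Call:
arm_command --moves '[[[0.7,0,0,0.1,0],[0.7,0,0,0.1,0],[0.7,0,0,0.1,0],[0.7,0,0,0,0]]]' --force 20

```text
clock: 13.48
position: [0.6743, -0.3071, 0.0854]
ee_rot: [0.716, -0.003, -0.698, -0.0]
ft_force: [26.0, -0.5, 24.7]
grip_width: 0.677
```

```bash
python3 z.py w12
```

```text
13.4833 [ 0.6743 -0.3071  0.0854] [25.9656 -0.4709 24.6648] 0.6773252827995178
```

View pics/w12.png

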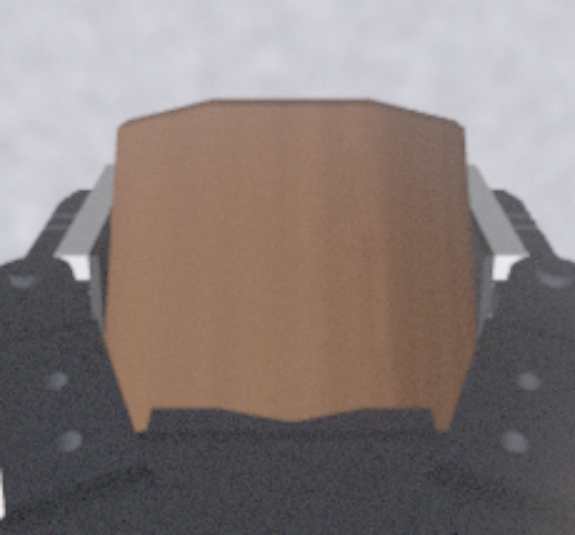

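Call:
arm_command --moves '[[[0.7,0,0,-0.2,0],[0.7,0,0,-0.1,0],[0.7,0,0,0,0],[0.15,0,0,0,0],[0.15,0,0,0,0],[0.15,0,0,0,0],[0.15,0,0,0,0]]]'

```text
clock: 14.12
position: [0.6749, -0.3077, 0.0801]
ee_rot: [0.71, -0.003, -0.704, -0.002]
ft_force: [4.5, -0.3, 17.3]
grip_width: 0.849
```

```bash
python3 look.py w13
```

```text
14.1167 [ 0.6749 -0.3077  0.0801] [ 4.5159 -0.2529 17.2699] 0.8485528993973881
```

View pics/w13.png

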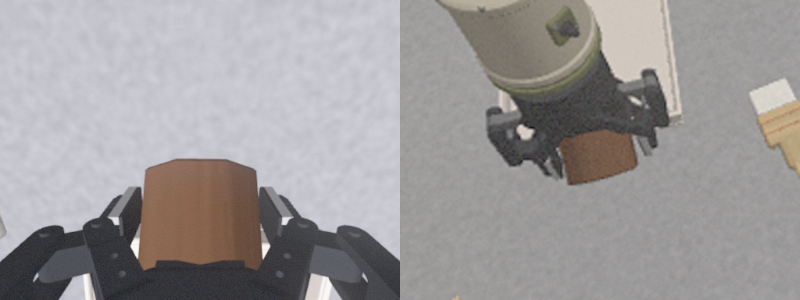

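Call:
arm_command --moves '[[[0.15,-0.3,0,0,0],[0.15,-0.3,0,0,0],[0.15,-0.2,0,0,0],[0.15,0,0,0,0]]]'

```text
clock: 14.55
position: [0.6724, -0.3077, 0.0974]
ee_rot: [0.707, -0.003, -0.707, -0.002]
ft_force: [0.1, 0.5, 0.4]
grip_width: 0.851
```

```bash
python3 look.py w14
```

```text
14.55 [ 0.6724 -0.3077  0.0974] [0.1118 0.4713 0.3696] 0.8512731127675282
```

View pics/w14.png

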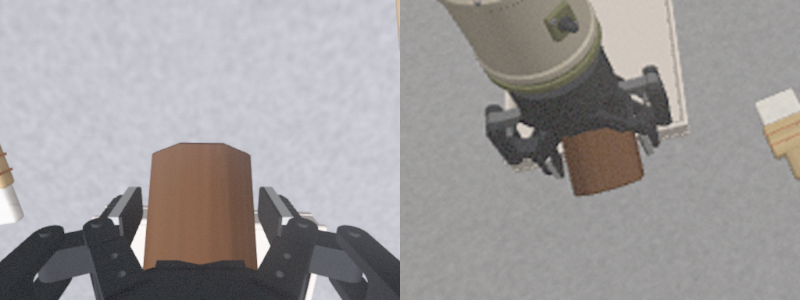

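```bash
cat > fit.py <<'E'
from h import *
import sys
from scipy.optimize import least_squares
rA,rB=map(float,sys.argv[1:3])
o=manip.get_obs();y0=o['position'][1]; print(o['position'])
def pt(xE,t,u,h,y): # E on bench at xE; deep end towards -x
    return np.array([xE-(u*np.cos(t)-h*np.sin(t)), y0+y, u*np.sin(t)+h*np.cos(t)])
f=lambda q:[w2px('wrist',pt(q[0],q[1],0,.058,0))[0]-rA, w2px('wrist',pt(q[0],q[1],0,.041,.029))[0]-rB]
for g in (.3,.8):
    r=least_squares(f,[.71,g],x_scale=[.01,.1]);xE,t=r.x
    print('xE',xE,'deg',np.degrees(t),r.cost, 'rim line gap', )
    print(' underside height at x=.649:',(xE-.649)*np.tan(t), 'top corner',pt(xE,t,.07,.058,0),'centre',pt(xE,t,.035,.029,0))
E
python3 fit.py 183 197
```

```text
[ 0.6721 -0.3075  0.0961]
xE 0.6785756322055032 deg 35.473424879179525 1.9427435285058902e-25 rim line gap
 underside height at x=.649: 0.021075402932192268 top corner [ 0.6552 -0.3075  0.0879] centre [ 0.6669 -0.3075  0.0439]
xE 0.6785756322055021 deg 35.47342487918066 3.311953624479896e-26 rim line gap
 underside height at x=.649: 0.021075402932192365 top corner [ 0.6552 -0.3075  0.0879] centre [ 0.6669 -0.3075  0.0439]
```

Call:
arm_command --moves '[[[0.15,-0.1,0,-0.2,0],[0.15,0,0,-0.2,0],[0.15,0,0,0,0],[0.7,0,0,0,0],[0.7,0,0,0,0],[0.7,0,0,0,0],[0.7,0,0,0,0],[0.7,0,0,0,0]]]' --force 20

```text
clock: 15.32
position: [0.6824, -0.3074, 0.0988]
ee_rot: [0.707, -0.002, -0.707, -0.002]
ft_force: [1.2, 0.5, -0.6]
grip_width: 0.677
```

```bash
python3 look.py w15; python3 z.py w15z
```

```text
15.3167 [ 0.6824 -0.3074  0.0988] [ 1.1814  0.4982 -0.6105] 0.6768153990968249
15.4167 [ 0.6824 -0.3075  0.0989] [ 0.5433 -0.2457 -0.8135] 0.6722725682334814
```

View pics/w15z.png

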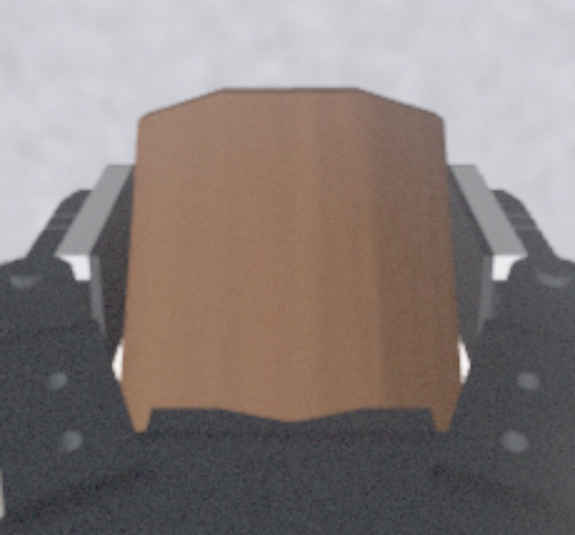

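Call:
arm_command --moves '[[[0.7,0.1,0,0.05,0],[0.7,0.1,0,0.05,0],[0.7,0.1,0,0,0],[0.7,0.1,0,0,0],[0.7,0,0,0,0]]]'

```text
clock: 15.88
position: [0.6839, -0.3075, 0.0961]
ee_rot: [0.711, -0.003, -0.703, -0.001]
ft_force: [-0.5, 4.1, 31.2]
grip_width: 0.675
```

```bash
python3 z.py w16
```

```text
15.8833 [ 0.6839 -0.3075  0.0961] [-0.4757  4.0611 31.2165] 0.6747249195191126
```

View pics/w16.png

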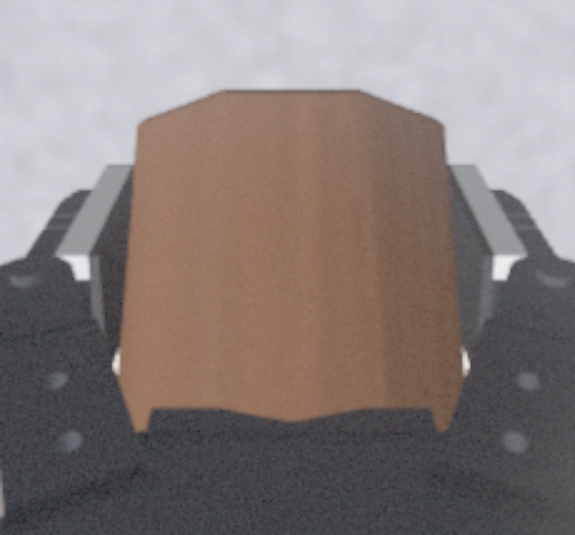

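Call:
arm_command --moves '[[[0.7,0.05,0,-0.2,0],[0.7,0,0,-0.2,0],[0.7,0.05,0,-0.2,0],[0.7,0,0,-0.2,0]]]'

```text
clock: 16.27
position: [0.7006, -0.308, 0.0891]
ee_rot: [0.708, -0.003, -0.706, -0.002]
ft_force: [-5.7, 0.9, 9.8]
grip_width: 0.675
```

```bash
python3 z.py w17
```

```text
16.2667 [ 0.7006 -0.308   0.0891] [-5.7149  0.8648  9.7564] 0.6753939827506936
```

View pics/w17.png

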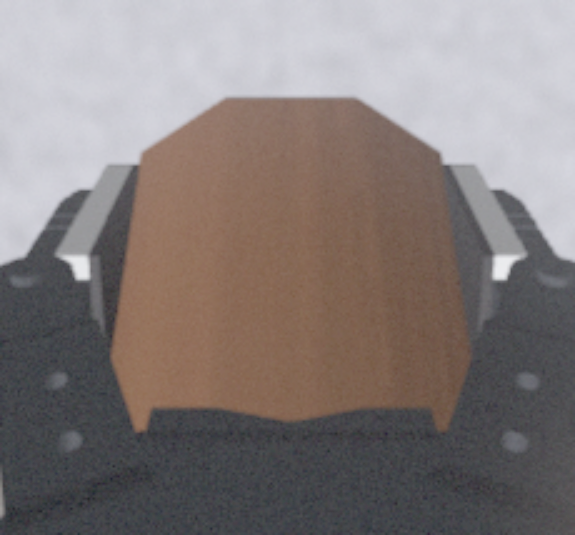

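Call:
arm_command --moves '[[[0.7,0.12,0,-0.1,0],[0.7,0.12,0,-0.1,0],[0.7,0.12,0,-0.1,0],[0.7,0.1,0,-0.1,0],[0.7,0,0,0,0]]]'

```text
clock: 16.73
position: [0.7134, -0.3082, 0.0819]
ee_rot: [0.71, -0.004, -0.704, -0.001]
ft_force: [-1.6, 2.7, 32.3]
grip_width: 0.675
```

```bash
python3 z.py w18
```

```text
16.7333 [ 0.7134 -0.3082  0.0819] [-1.6199  2.7365 32.3141] 0.6750026351633713
```

View pics/w18.png

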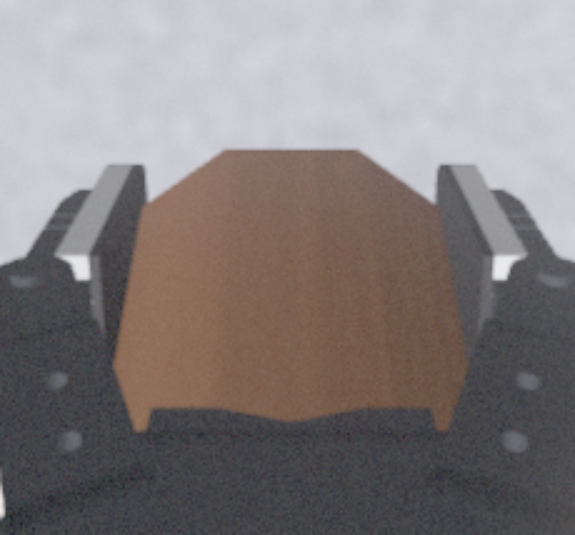

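```bash
python3 fit.py 230 252;python3 look.py w19
```

```text
[ 0.7134 -0.3082  0.0819]
xE 0.6822089610779836 deg 59.17325600763714 3.263486010463117e-25 rim line gap
 underside height at x=.649: 0.05564947512007187 top corner [ 0.6961 -0.3082  0.0898] centre [ 0.6892 -0.3082  0.0449]
xE 0.6822089610779837 deg 59.1732560076375 1.0339757656912846e-25 rim line gap
 underside height at x=.649: 0.055649475120072844 top corner [ 0.6961 -0.3082  0.0898] centre [ 0.6892 -0.3082  0.0449]
16.7833 [ 0.7134 -0.3082  0.0819] [-0.8112  2.316  30.9996] 0.6745505931116851
```

View pics/w19.png

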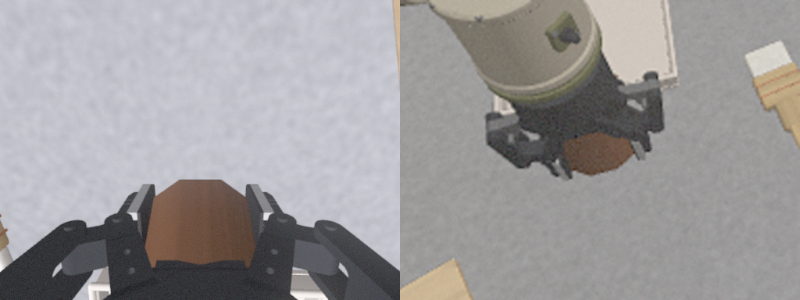

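Call:
arm_command --moves '[[[0.7,-0.1,0,0,0],[0.7,-0.1,0,0,0],[0.7,0,0,0,0]]]'

```text
clock: 17.13
position: [0.7112, -0.3081, 0.0823]
ee_rot: [0.708, -0.003, -0.706, -0.002]
ft_force: [2.0, -0.5, 11.7]
grip_width: 0.672
```

```bash
python3 z.py w20
```

```text
17.1333 [ 0.7112 -0.3081  0.0823] [ 2.0459 -0.4683 11.722 ] 0.6723882219502553
```

View pics/w20.png

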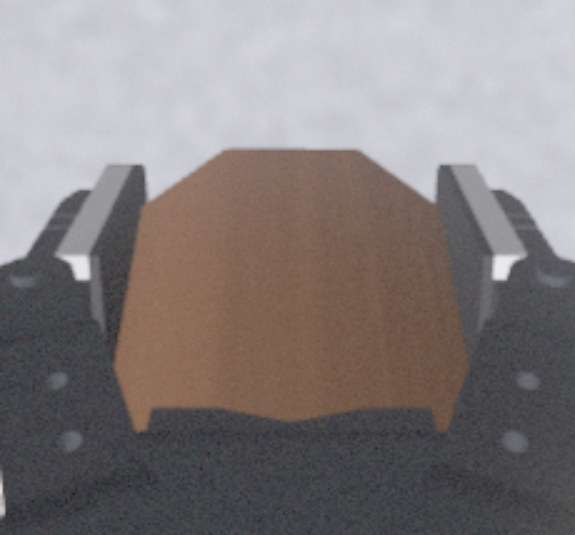

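Call:
arm_command --moves '[[[0.7,-0.1,0,0,0],[0.5,0,0,0,0],[0.2,0,0,0,0],[0,0,0,0,0],[0,0,0,0,0],[0,0,0,0,0]]]'

```text
clock: 17.68
position: [0.7097, -0.3076, 0.0819]
ee_rot: [-0.707, 0.002, 0.707, 0.002]
ft_force: [0.3, 0.1, 0.3]
grip_width: 0.999
```

```bash
python3 look.py w21
```

```text
17.6833 [ 0.7097 -0.3076  0.0819] [0.2874 0.0811 0.3279] 0.999340842054905
```

View pics/w21.png

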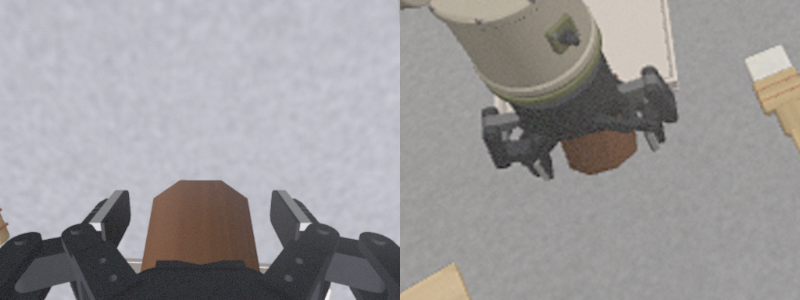

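Call:
arm_command --moves '[[[0,-0.4,0,0,0],[0,-0.8,0,0,0],[0,-1,0,0,0],[0,-1,0,0,0],[0,-1,0,0,0],[0,0,0,0,0]]]'

```text
clock: 18.28
position: [0.7119, -0.3083, 0.1952]
ee_rot: [0.71, -0.004, -0.704, -0.001]
ft_force: [0.8, -0.8, 1.1]
grip_width: 1.006
```

```bash
python3 look.py w22
```

```text
18.2833 [ 0.7119 -0.3083  0.1952] [ 0.8135 -0.8141  1.0663] 1.005807591415731
```

View pics/w22.png

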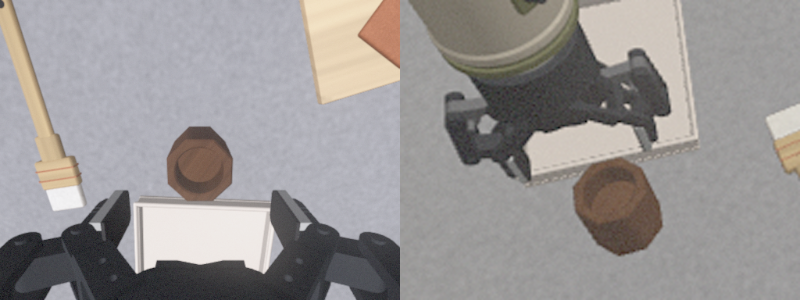

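```bash
python3 - <<'E'
from h import *
o=manip.get_obs();print(o['position'],R.from_quat(o['ee_rot']).as_matrix()[:, 1:])
for c in ['wrist','scene','top']:
    im=manip.camera(c)
    if c!='top':
        d=[e for e in manip.regions_of('socle_centre',c)]
        for e in d[:3]: print(c,e['rect'],round(e['confidence'],2))
    for q,z in [("socket_mouth",.07),("socket_floor",.042)]:
        print(c,q,[(np.round(d['pixel'],1),round(d['confidence'],2),px2w(c,d['pixel'],z)) for d in manip.pinpoint(q,c)][:3])
    if c=='wrist': cv2.imwrite('pics/w23.png',(255*(cv2.resize(im[150:270,195:315],None,fx=5,fy=5)[:,:,::-1]/255.)**.5).astype(np.uint8))
E
```

```text
[ 0.7104 -0.3079  0.1897] [[-0.0069 -1.    ]
 [-1.      0.0069]
 [ 0.0012 -0.0028]]
wrist [211.0, 160.7, 301.0, 260.3] 0.64
wrist socket_mouth [(array([219. , 259.8]), 0.55, array([ 0.7083, -0.3094,  0.07  ]))]
wrist socket_floor []
scene [238.3, 219.7, 280.9, 264.9] 0.89
scene [296.6, 137.7, 332.8, 175.2] 0.81
scene [229.2, 115.8, 262.6, 150.9] 0.77
scene socket_mouth [(array([251.1, 242.1]), 0.78, array([ 0.7265, -0.0542,  0.07  ])), (array([147.3, 308.1]), 0.72, array([0.5214, 0.1606, 0.07  ])), (array([279.4, 100.1]), 0.65, array([ 0.7051, -0.3081,  0.07  ]))]
scene socket_floor []
top socket_mouth [(array([130.5, 389.4]), 0.89, array([ 0.7124, -0.3052,  0.07  ])), (array([141.8, 275.5]), 0.84, array([ 0.6875, -0.0402,  0.07  ])), (array([230.8, 183.1]), 0.82, array([0.4836, 0.1714, 0.07  ]))]
top socket_floor [(array([121.7, 309.7]), 0.41, array([ 0.7423, -0.1242,  0.042 ]))]
```

View pics/w23.png

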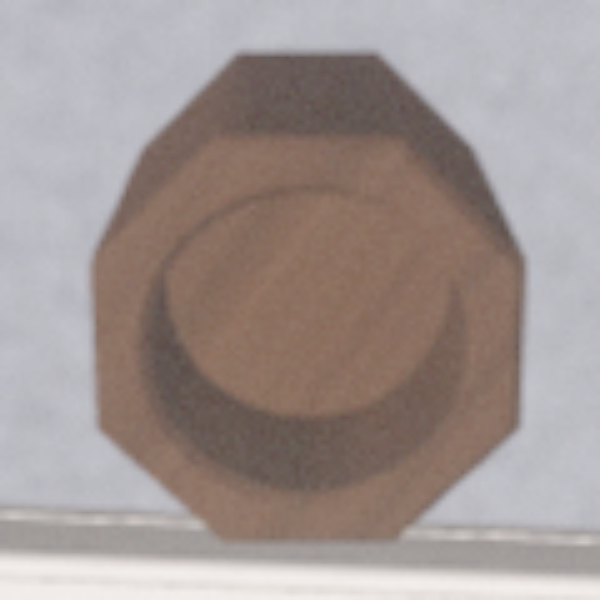

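```bash
python3 - <<'E'
from h import *
print(px2w('wrist',(217.7,255.5),.07),px2w('wrist',(160.6,256.5),0),px2w('wrist',(176.8,257),.07),px2w('wrist',(258,257),.07), px2w('wrist',(210.5,257),.042))
o=manip.get_obs();print(o['position'])
E
```

```text
[ 0.7096 -0.3068  0.07  ] [ 0.7355 -0.3077  0.    ] [ 0.7371 -0.3079  0.07  ] [ 0.6801 -0.3076  0.07  ] [ 0.7049 -0.3078  0.042 ]
[ 0.7099 -0.3077  0.1872]
```

Call:
arm_command --moves '[[[1,0,0,0.03,0],[1,0,0,0,0],[1,0,0,0,0],[1,0,0,0,0],[1,0,0,0,0],[1,0,0,0,0],[1,0,0,0,0],[1,0.6,0,0,0],[1,0.3,0,0,0],[1,0,0,0,0],[1,0,0,0,0]]]'

```text
clock: 19.85
position: [0.7086, -0.3075, 0.1634]
ee_rot: [-0.706, 0.002, 0.708, 0.003]
ft_force: [-0.0, 0.5, 0.6]
grip_width: 0.003
```

```bash
python3 look.py w24; python3 z.py w24z
```

```text
19.85 [ 0.7086 -0.3075  0.1634] [-0.0181  0.5339  0.6198] 0.0034897223029022426
19.95 [ 0.7093 -0.3077  0.1651] [-0.4398 -0.3184  0.4801] -0.000621781889043323
```

View pics/w24.png

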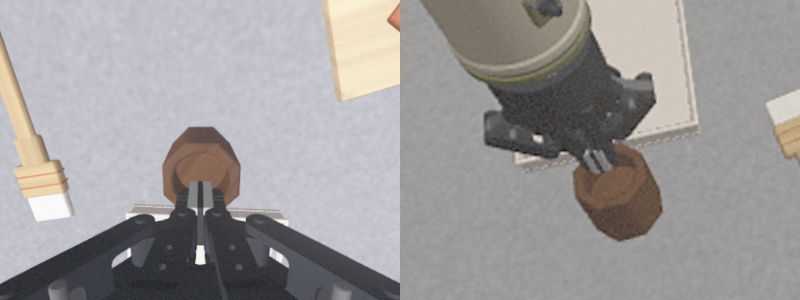

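View pics/w24z.png

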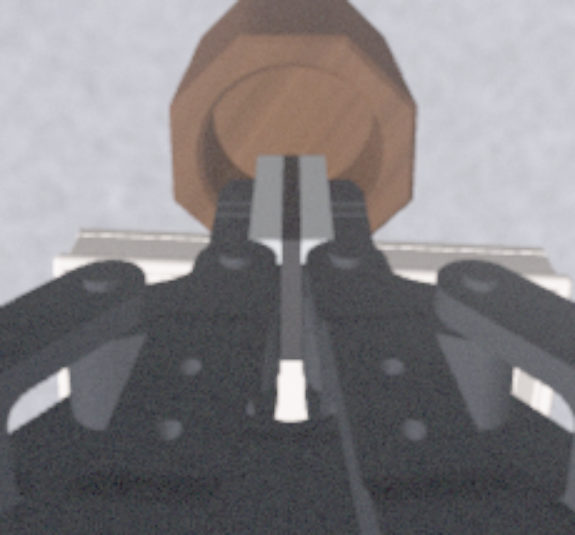

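```bash
python3 - <<'E'
from h import *
o=manip.get_obs();print(o['position'],R.from_quat(o['ee_rot']).as_matrix()[:,0])
print(px2w('wrist',(184,257),.07), px2w('wrist',(196,257.5),.07))
E
```

```text
[ 0.7094 -0.3077  0.1654] [ 0.0006 -0.0002 -1.    ]
[ 0.7375 -0.3079  0.07  ] [ 0.7304 -0.3082  0.07  ]
```

Call:
arm_command --moves '[[[1,0.5,0,0.02,0],[1,0.5,0,0,0],[1,0.4,0,0,0],[1,0.2,0,0,0],[1,0,0,0,0],[1,0,0,0,0]]]'

```text
clock: 20.5
position: [0.7085, -0.3076, 0.1243]
ee_rot: [-0.707, 0.002, 0.707, 0.002]
ft_force: [-0.7, -0.5, 1.2]
grip_width: -0.002
```

```bash
python3 z.py w25
```

```text
20.5 [ 0.7085 -0.3076  0.1243] [-0.6674 -0.5116  1.2438] -0.001535534127944077
```

View pics/w25.png

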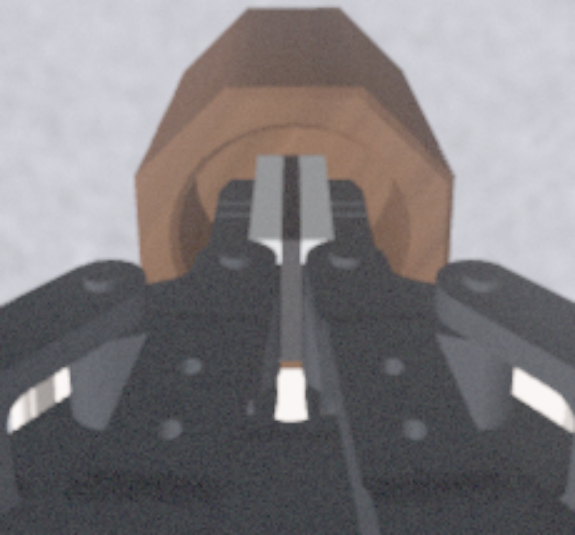

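Call:
arm_command --moves '[[[1,0.1,0,0,0],[1,0.1,0,0,0],[1,0.1,0,0,0],[1,0,0,0,0]]]'

```text
clock: 20.88
position: [0.7085, -0.3076, 0.1168]
ee_rot: [-0.707, 0.002, 0.707, 0.002]
ft_force: [-0.3, -0.3, -0.2]
grip_width: -0.0
```

Call:
arm_command --moves '[[[1,0.06,0,0,0],[1,0.04,0,0,0],[1,0,0,0,0]]]'

```text
clock: 21.13
position: [0.7088, -0.3077, 0.1151]
ee_rot: [0.707, -0.002, -0.707, -0.002]
ft_force: [-0.8, 0.2, -0.9]
grip_width: -0.001
```

Call:
arm_command --moves '[[[1,0.05,0,0,0],[1,0.05,0,0,0],[1,0,0,0,0]]]'

```text
clock: 21.38
position: [0.7089, -0.3077, 0.1148]
ee_rot: [0.707, -0.003, -0.707, -0.002]
ft_force: [-7.6, 2.1, 14.3]
grip_width: -0.006
```

Call:
arm_command --moves '[[[1,0,0,0,0],[1,0,0,0,0],[1,-0.3,0,0,0],[1,-0.5,0,0,0],[1,-1,0,0,0],[1,-1,0,0,0],[0,-0.4,0,0,0],[0,0,0,0,0],[0,0,0,0,0],[0,0,0,0,0],[0,0,0,0,0],[0,0,0,0,0]]]'

```text
clock: 22.38
position: [0.7082, -0.3075, 0.1908]
ee_rot: [-0.706, 0.002, 0.708, 0.003]
ft_force: [-0.7, -0.1, 0.4]
grip_width: 0.844
```

```bash
python3 look.py w26
```

```text
22.3833 [ 0.7082 -0.3075  0.1908] [-0.6764 -0.0527  0.3896] 0.844310145039196
```

View pics/w26.png

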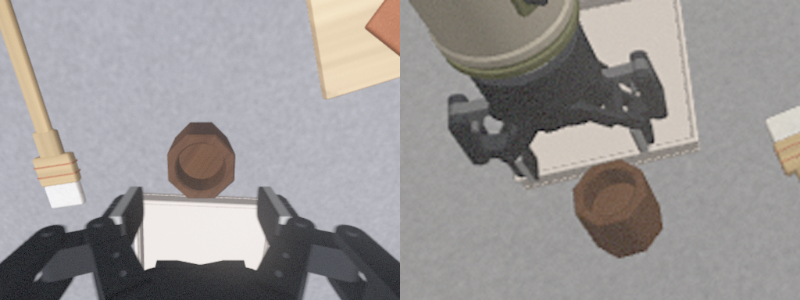

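Call:
arm_command --moves '[[[0,0.8,0,0,0],[0,1,0,0,0],[0,1,0,0,0],[0,0.8,0,0,0],[0,0.5,0,0,0],[0,0,0,0,0],[0.7,0,0,0,0],[0.7,0,0,0,0],[0.7,0,0,0,0],[0.7,0,0,0,0],[0.7,0,0,0,0],[0.7,0,0,0,0]]]' --force 35

```text
clock: 23.48
position: [0.7096, -0.308, 0.0921]
ee_rot: [0.708, -0.003, -0.706, -0.002]
ft_force: [-0.5, -0.1, 5.9]
grip_width: 0.681
```

Call:
arm_command --moves '[[[0.7,0,0,0,0],[0.7,-0.2,0,0,0],[0.7,-0.5,0,0,0],[0.7,-1,0,0,0],[0.7,-1,0,0,0],[0.7,-1,0,0,0],[0.7,-1,0,0,0],[0.7,-0.3,0,0,0],[0.7,0,0,0,0]]]'

```text
clock: 24.23
position: [0.7096, -0.3079, 0.2186]
ee_rot: [0.709, -0.003, -0.705, -0.002]
ft_force: [0.4, -0.0, -1.0]
grip_width: 0.673
```

```bash
python3 look.py w27
```

```text
24.2333 [ 0.7096 -0.3079  0.2186] [ 0.4292 -0.0438 -0.9614] 0.6734810032156285
```

View pics/w27.png

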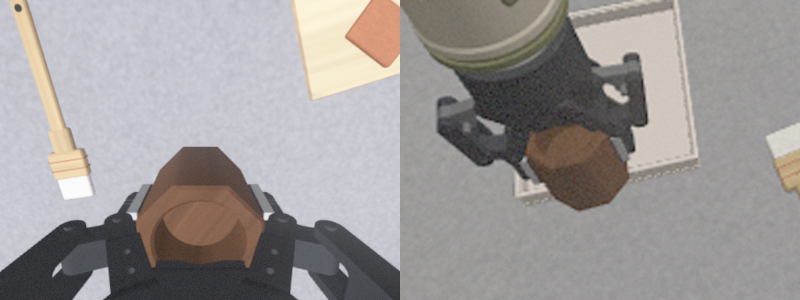

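Call:
arm_command --moves '[[[0.7,0,0,0.4,0],[0.7,0,0,0.8,0],[0.7,0,0,1,0],[0.7,0,0,1,0],[0.7,0,0,1,0],[0.7,0,0,1,0],[0.7,0,0,0.8,0],[0.7,0,0,0.4,0],[0.7,0,0,0,0],[0.7,0,0,0,0],[0.7,0,0,0,0],[0.7,0,0,0,0]]]'

```text
clock: 25.33
position: [0.5493, -0.3061, 0.2142]
ee_rot: [-0.707, 0.002, 0.707, 0.002]
ft_force: [-0.3, -0.3, -1.6]
grip_width: 0.675
```

```bash
python3 look.py w28; python3 - <<'E'
from h import *
o=manip.get_obs();print(R.from_quat(o['ee_rot']).as_matrix()[:,0], o['joint_velocities'])
im=manip.camera('top');cv2.imwrite('pics/w29.png',im[:,:,::-1])
for q in ["tray","stand","head","jar","brush"]:
    print(q,[(np.round(d['pixel'],1),round(d['confidence'],2)) for d in manip.pinpoint(q,'top')][:2])
E
```

```text
25.3333 [ 0.5493 -0.3061  0.2142] [-0.2941 -0.2849 -1.5917] 0.6749229094667747
[-0.0002  0.0006 -1.    ] [ 0.0035 -0.005   0.0007  0.0001 -0.0007 -0.0003  0.0002]
tray [(array([204.5, 384.7]), 0.69)]
stand [(array([202.8, 131. ]), 0.57)]
head [(array([201.8, 119.1]), 0.9)]
jar [(array([127.4, 188.9]), 0.82)]
brush [(array([121.9, 309.7]), 0.77)]
```

View pics/w28.png

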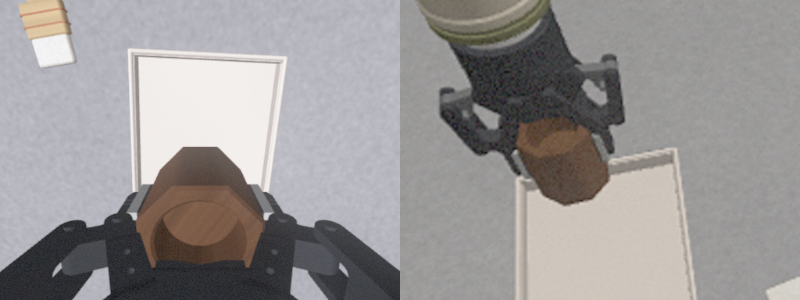

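View pics/w29.png

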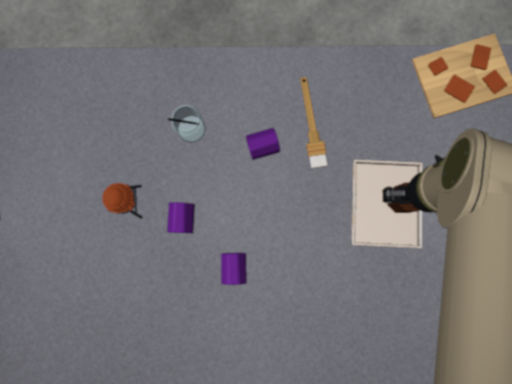

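```bash
python3 -c "
from workcell import manip
print(manip.get_obs()['position']);print(manip.hand_in())"
```

```text
[ 0.54878772 -0.30654179  0.21489943]
the job is handed in; nothing more can be done
None
```

I stood the socle up with the deep socket on top, felt the socket bottom, picked it up again and handed in with it held over the tray. No verdict came back.

- **Standing it up:** the tool can only turn about its vertical axis, so I tipped the socle by levering its deep end on the tray's far rim. That took a re-grip: on the first grip the socle jammed against the gripper's body, pressing at about 17 N at most after I let go. I then pressed and dragged it on the bench until it tipped upright. The wrist picture showed it upright to about 1°, socket up, let go and clear of the fingers.
- **Feeling the bottom:** the closed fingers went to the floor of the socket, with the tips 41.8 mm above the bench against 42 mm expected. The contact force was about 14 N.
- **At hand-in:**
    - The socle was gripped with a set force of 35 N and looked upright in the pictures.
    - The arm was at rest.
    - By my estimate the socle's centre was about 160 mm up, within a few millimetres of the tray's middle.
- **Bystanders:** the stand, jar, brush and purple look-alikes appear unmoved in the final top view. The network put the head about 4 pixels off its first reading, which I take as detector noise because the picture looks the same.

The job took about 25 of the 72 s. The wrist force readings I saw at the end of each move peaked at about 36 N.

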